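# Fit the last knob to the hob and hold the gas valve down

### The job

The two-burner gas hob has only one control knob left, and it stands loose on the bench: fit it to the bare valve stem in front of the burner that the pot is standing on. Pick the knob up, turn it so that the flat in its bore (on the side of its pointed nose) matches the flat on that stem, slide it fully home, push it right down against the spring, and finish with the gripper still holding the knob pressed down. Do not press the other burner's stem, and leave the pot, its lid and everything else on the bench where they are.

Things in the scene. Friction and masses are not known exactly. Their poses are not given: they have to be found in the camera images.
- knob_center (a point): centre, half-way up, of the loose black control knob: an upright bar 26 mm wide (y), 38 mm high (z), round at its tail and pointed at its nose, each 33 mm from the centre (-x and +x); its two long sides are flat, upright and parallel, for gripping. It stands on the bench, bore down; about 60 g. Fully home on a stem, this point is 3 mm above the stem's tip
- knob_bore (a point): mouth of the knob's bore, on its axis in its underside. The bore is 16 mm deep and D-shaped: 15.2 mm across, its flat 1.6 mm from the axis on the nose's side, so 0.6 mm wider than a stem all round. Fully home, the bore's roof sits on the stem's tip and the underside is 12 mm above the ledge, or 4 mm with the stem fully down
- knob_nose (a point): point of the knob's nose, half-way up, 33 mm from its axis; it points to the same side as the flat in the bore. Fitted, it lies over the tongue on the hob
- stem_left_tip (a point): centre of the top end of the bare steel valve stem of the left burner (+y side as the robot sees it). Upright on the hob's front ledge (60 mm above the bench), 28 mm proud of it at rest, 14 mm in diameter with one flat 1 mm from its axis (a D section, the same over its length; the top 3 mm taper by 1.2 mm). z is up along the stem, x points out of the flat. It does not turn
- stem_left_mark (a point): point level with the left stem's tip, 33 mm from its axis on the flat's side; below it, on the ledge, an aluminium tongue 8 mm wide and 1.5 mm thick runs from the stem 40 mm out, to show the side of the flat
- stem_left (a joint): how far the left stem is pushed down: 0 m at rest, 0.008 m fully down. A spring pushes it up with 4 N at rest, rising to 8 N fully down
- stem_right_tip (a point): centre of the top end of the bare steel valve stem of the right burner (-y side as the robot sees it). Upright on the hob's front ledge (60 mm above the bench), 28 mm proud of it at rest, 14 mm in diameter with one flat 1 mm from its axis (a D section, the same over its length; the top 3 mm taper by 1.2 mm). z is up along the stem, x points out of the flat. It does not turn
- stem_right_mark (a point): point level with the right stem's tip, 33 mm from its axis on the flat's side; below it, on the ledge, an aluminium tongue 8 mm wide and 1.5 mm thick runs from the stem 40 mm out, to show the side of the flat
- stem_right (a joint): how far the right stem is pushed down: 0 m at rest, 0.008 m fully down. A spring pushes it up with 4 N at rest, rising to 8 N fully down
- burner_left (a point): centre of the left burner (+y side as the robot sees it), at the top of its pan support, 90 mm above the bench, 175 mm behind the left stem. The hob is a fixed steel box 320 by 440 mm, 75 mm high, with a 60 mm high, 100 mm deep dark ledge along the side near the robot that carries the stems
- burner_right (a point): centre of the right burner (-y side), at the top of its pan support, 175 mm behind the right stem
- pot_base (a point): centre of the underside of the open steel pot, 130 mm in diameter, 80 mm high, with two side handles (170 mm over them); it stands on one of the two burners
- lid_base (a point): centre of the underside of the pot's flat steel lid, 136 mm in diameter, 27 mm high with its knob; it lies on the other burner
- bowl_base (a point): underside of a glass bowl, 110 mm wide, 50 mm high, on the bench; not to be moved
- jar_base (a point): underside of a small amber jar, 42 mm in diameter, 75 mm high; not to be moved
- tumbler_base (a point): underside of a steel tumbler, 80 mm in diameter, 200 mm high; not to be moved
- spoon_grip (a point): grip of a steel spoon lying on the bench; not to be moved
- phone_base (a point): underside of a black phone, 150 by 72 by 9 mm, lying on the bench; not to be moved

How it is judged:
On the way, in this order (a step that is already met when the one before it is completed fails the run):
1. the knob is lifted off the bench by the gripper (height (world z) of knob_center above 0.04 m and contact force between the fingers and knob above 1 N), for 0.1 s.
2. the knob is fully home on the stem of the pot's burner, flats matched (((horizontal distance between pot_base and burner_left below 0.05 m and z of knob_center in the frame of stem_left_tip below 0.0055 m and horizontal distance between knob_center and stem_left_tip below 0.005 m and horizontal distance between knob_nose and stem_left_mark below 0.012 m and angle between knob_center's own z axis and vertical below 0.12 rad) or (horizontal distance between pot_base and burner_right below 0.05 m and z of knob_center in the frame of stem_right_tip below 0.0055 m and horizontal distance between knob_center and stem_right_tip below 0.005 m and horizontal distance between knob_nose and stem_right_mark below 0.012 m and angle between knob_center's own z axis and vertical below 0.12 rad))), for 0.1 s.
At the end, for the whole second after the job is handed in: Knob home on the stem of the pot's burner (centre at most 5.5 mm above the stem tip, 5 mm off axis, nose within 12 mm of the mark, upright to 0.12 rad), that stem held down at least 6 of 8 mm, fingers on the knob with over 2 N, other stem pressed under 2 mm (((horizontal distance between pot_base and burner_left below 0.05 m and z of knob_center in the frame of stem_left_tip below 0.0055 m and horizontal distance between knob_center and stem_left_tip below 0.005 m and horizontal distance between knob_nose and stem_left_mark below 0.012 m and angle between knob_center's own z axis and vertical below 0.12 rad and value of joint stem_left above 0.006 m and value of joint stem_right below 0.002 m and contact force between the fingers and knob above 2 N) or (horizontal distance between pot_base and burner_right below 0.05 m and z of knob_center in the frame of stem_right_tip below 0.0055 m and horizontal distance between knob_center and stem_right_tip below 0.005 m and horizontal distance between knob_nose and stem_right_mark below 0.012 m and angle between knob_center's own z axis and vertical below 0.12 rad and value of joint stem_right above 0.006 m and value of joint stem_left below 0.002 m and contact force between the fingers and knob above 2 N))); the arm keeps its last pose, push and grip.
It fails at once if the stem of the burner without the pot is pressed down by more than 3 mm ((horizontal distance between pot_base and burner_left below 0.05 m and value of joint stem_right above 0.003 m) or (horizontal distance between pot_base and burner_right below 0.05 m and value of joint stem_left above 0.003 m)).
It fails at once if the pot, its lid or another thing on the bench is moved by more than 30 mm (distance of any of pot_base, lid_base, bowl_base, jar_base, tumbler_base, spoon_grip, phone_base from where it was at the start of the episode above 0.03 m).
It also fails if it takes over 38 s, if anything falls off the work surface, if the arm or the gripper's body presses on something with over 40 N, if the wrist force passes 120 N, or if a joint passes its speed limit or range.

### The arm

A 6-joint arm with a two-finger parallel gripper is mounted at the origin on the work surface. World frame = base frame: x ahead of the robot, y to its left, z up, the work surface at z = 0. Lengths are in m, angles in rad, forces in N, time in s.
With the tool pointing down it reaches from about 0.25 to 0.775 m from the base axis. Payload 4 kg.
Tool frame: the origin (TCP) lies midway between the tips of the shut fingers; the grasp point (between the pads) lies 19 mm behind it; z points along the fingers, y is the line along which they close (so a half turn about z gives the same grasp; the last joint's range is limited). The gripper opens to 85 mm and grips with 20 to 120 N. Pads are 22 mm wide; open, the fingers measure 114 mm over their backs; the gripper's body (76 mm by 85 mm) begins 54 mm behind the grasp point. The pads swing forward as they close: fully open they stand 13 mm farther back than shut.
Start: joints at [1.06, 0.087, 1.371, -0, 1.684, -0.103], TCP at [0.218, 0.505, 0.231] pointing down, gripper open.
Joint ranges: [-3.1, 3.1], [-0.76, 2.03], [0.27, 2.55], [-1.08, 4.22], [0.17, 2.65], [-2.57, 2.57]. Speed limits (rad/s): [2.79, 2.79, 3.14, 3.14, 3.14, 3.14].

### API

Orientations are given as a 3x3 rotation matrix whose columns are the frame's x, y, z axes.
In Python, from rig import bot gives the robot as it stands.
- The arm moves only by the tool move_arm, never from a script. Its argument "moves" is a list of rows, each a list of 7 numbers: the shift along the tool's x, y, z in m, then the turn, a rotation vector about the tool's x, y, z in rad, then the finger opening in m, from 0 to 0.0854. A call has 1 to 20 rows; each row is the pose to reach, as a shift and turn from the pose commanded when the call began, along the tool's axes at that moment; what a row does not reach only later rows make up. A row lasts 1/8 s, in which the tool goes at most 62.5 mm and 10.7 degrees, less where a joint would pass 70% of its speed; a pose out of reach is approached as far as the arm can. A call with a gripper value outside its range is refused whole. The fingers move at their own pace and stop on an object; "squeeze" is the grip in N (left out, the last holds). Time passes only in rows, so rows that repeat a pose let the fingers close. It gives the time, the measured TCP pose, the force, the opening and the grip force at its end, in the units of the state.
- bot.get_obs(): the state, without advancing time (a new reading comes with each control period).
- bot.read_camera(name): name is "scene" or "top" or "wrist"; returns a dict with "color" (420x560x3 uint8, red, green, blue), "z_map" (420x560 float32, m along the optical axis (not along the pixel's ray), 0 where there is no reading), "vfov" (degrees; the focal length in pixels is half the picture's height over the tangent of half this angle, whatever the lens; pixels are square), "cx", "cy" (the principal point, pixels), "view" (4x4, takes a point from world to camera coordinates); the wrist camera has in their place "hand_eye" (4x4, takes a point from camera to tool coordinates, whose origin is the TCP and whose axes are the flange's). Camera axes: x right, y up, looking along -z (the intrinsics and any distortion apply to the point x, -y, -z); pixel columns grow to the right and rows downward; lengths in m; the calibration is good to about 2 mm. The wrist camera is an equidistant fisheye: a pixel r from the principal point sees the ray r / f radians off the axis. A picture is of the moment at which its call begins: read the wrist's pose just before it.
- bot.sign_off(): hands the job in; it is judged then, once.
Trained networks look in the newest picture that a camera, given by its name, has taken for a name from the list of things; names that differ only in an ending like _2 or _b are one class to them, and where a whole thing is asked for, a point or a joint stands for the part that bears it (a point fixed in the world has none). Each returns a list of dicts, best first, with "confidence" (0 to 1); they miss things now and then, are a little off and sometimes report something else, mostly with a low value. They report only what shows in the picture. A call takes as long as a camera call.
- bot.look_for(camera, target): "bbox" ([centre column, centre row, width, height] in pixels, round what is visible of it).
- bot.outline_of(camera, target): "pixels" (420x560 bool, what is visible of it) and "bbox" ([centre column, centre row, width, height] in pixels, round what is visible of it).
- bot.landmark_of(camera, target): "at" ([row, column] in pixels: a listed point, or the origin of a listed thing).
The state is a dict: "clock": time; "joint_pos": joint angles; "dq": joint speeds; "effort": joint torques, N m; "eef_pos": TCP position; "ee_rot": TCP orientation; "contact_force": force on the tool from outside, world axes, zero at the start; "moment": the same for the moment, N m; "grip_width": finger opening in m; "grip_force": force on a finger pad.
Only numpy, scipy, OpenCV 4.12 (cv2) and the standard library are available. Lean on these libraries where they do the work, as an engineer would, in place of code of your own. Each camera call takes 0.05 s, during which the arm holds its last target. There are 200 camera calls.

## Working session

There is one attempt and no reset: what is moved stays moved. The work goes in short steps, Python scripts to look and compute and a tool call to move; the robot and the scene stay as the last step left them, time stands still between calls to the robot, and variables do not carry over. Pictures are saved under pics/ and viewed, at most 10 in all, crops included, and the job is handed in when it is done.

Besides the shell and the picture viewer there is one more tool, called after ">>>" in YAML: its name, and indented under it one key for each argument. move_arm: Moves the arm, as the interface text tells. Its arguments: {"type":"object","properties":{"moves":{"type":"array","items":{"type":"array","items":{"type":"number"}}},"squeeze":{"type":"number"}},"required":["moves"]}

```bash
mkdir -p pics; cat > h.py <<'E'
import numpy as np, cv2
from rig import bot
def shot(cam,fn=None):
    o=bot.get_obs(); c=bot.read_camera(cam); c['o']=o
    if fn: cv2.imwrite('pics/'+fn,c['color'][:,:,::-1])
    return c
def focal(c): return 210/np.tan(np.radians(c['vfov'])/2)
def ray(c,row,col):
    """origin, direction(world), direction has unit depth for pinhole"""
    f=focal(c); u=(col-c['cx'])/f; v=(row-c['cy'])/f
    if 'view' in c:
        M=np.linalg.inv(c['view']); d=np.array([u,-v,-1])
    else:
        T=np.eye(4);T[:3,:3]=np.array(c['o']['ee_rot']).reshape(3,3);T[:3,3]=c['o']['eef_pos']
        M=T@c['hand_eye']; r=np.hypot(u,v); s=np.sin(r)/max(r,1e-9)
        d=np.array([u*s,-v*s,-np.cos(r)])
    return M[:3,3],M[:3,:3]@d
def at_z(c,row,col,z):
    o,d=ray(c,row,col); return o+d*(z-o[2])/d[2]
def at_depth(c,row,col):
    o,d=ray(c,row,col); z=c['z_map'][int(row),int(col)]
    if 'view' not in c:
        f=focal(c); d=d/np.cos(np.hypot(row-c['cy'],col-c['cx'])/f)
    return o+d*z
E
python3 - <<'E'
from h import *
np.set_printoptions(precision=4,suppress=True)
Z=dict(knob_center=.038,knob_nose=.019,stem_left_tip=.088,stem_right_tip=.088,stem_left_mark=.088,stem_right_mark=.088,pot_base=.09,lid_base=.09,jar_base=0,tumbler_base=0,bowl_base=0,burner_left=.09,burner_right=.09)
for cam in ['top','scene']:
    c=shot(cam,cam+'.png'); print(cam, np.linalg.inv(c['view'])[:3,3])
    for n,z in Z.items():
        for r in bot.landmark_of(cam,n)[:2]:
            print(n,round(r['confidence'],2),np.round(r['at']),at_z(c,*r['at'],z)[:2],at_depth(c,*r['at']))
c=shot('wrist','wrist.png')
E
python3 -c "
import cv2,numpy as np
a=cv2.imread('pics/top.png');b=cv2.imread('pics/scene.png')
"
```

```text
top [ 0.4601 -0.0254  1.4245]
knob_center 0.51 [202. 153.] [0.5756 0.3307] [0.5756 0.3306 0.038 ]
knob_nose 0.73 [193. 148.] [0.604  0.3502] [0.602  0.345  0.0383]
knob_nose 0.42 [175. 349.] [ 0.6632 -0.2556] [ 0.6494 -0.24    0.1143]
stem_left_mark 0.69 [253. 111.] [0.4257 0.4351] [0.4239 0.4591 0.0183]
pot_base 0.66 [167. 275.] [ 0.675  -0.0307] [ 0.6744 -0.0307  0.0933]
lid_base 0.95 [178. 349.] [ 0.6436 -0.2439] [ 0.6428 -0.243   0.0959]
lid_base 0.44 [192. 148.] [0.6013 0.3313] [ 0.6111  0.3561 -0.0027]
jar_base 0.5 [283. 172.] [0.3346 0.2778] [0.341  0.2625 0.072 ]
tumbler_base 0.71 [226. 434.] [ 0.5078 -0.5187] [ 0.5047 -0.4869  0.0919]
bowl_base 0.63 [152. 192.] [0.7341 0.2233] [0.733  0.2223 0.0059]
burner_left 0.18 [192. 148.] [0.6002 0.3315] [0.6095 0.3554 0.0007]
burner_right 0.64 [175. 350.] [ 0.6524 -0.2483] [ 0.6489 -0.2443  0.1144]
scene [ 1.3871 -0.1504  0.8218]
knob_center 0.37 [186. 423.] [0.4486 0.449 ] [0.426  0.4634 0.0191]
knob_center 0.2 [200. 190.] [ 0.4156 -0.2577] [ 0.3649 -0.2633 -0.0029]
knob_nose 0.69 [231. 413.] [0.614  0.3534] [ 0.5956  0.3653 -0.    ]
[... 370 characters left out ...]
07  0.0641]
pot_base 0.72 [242. 280.] [ 0.6743 -0.0311] [ 0.7409 -0.0423  0.1584]
pot_base 0.32 [203. 277.] [ 0.5258 -0.0163] [ 0.6142 -0.0301  0.1651]
lid_base 0.79 [244. 190.] [ 0.6521 -0.2484] [ 0.6687 -0.2462  0.1066]
jar_base 0.72 [180. 355.] [0.3401 0.2698] [0.3469 0.267  0.0054]
jar_base 0.27 [242.  93.] [ 0.5153 -0.5263] [ 0.5573 -0.5082  0.0396]
tumbler_base 0.75 [243.  91.] [ 0.5167 -0.5303] [ 0.5552 -0.5135  0.0364]
bowl_base 0.81 [276. 381.] [0.7414 0.218 ] [ 1.3871 -0.1504  0.8218]
bowl_base 0.72 [232. 412.] [0.6021 0.3582] [0.611  0.3525 0.0093]
burner_left 0.7 [223. 407.] [0.6519 0.3035] [0.5941 0.3392 0.0325]
burner_left 0.43 [227. 403.] [0.6656 0.2879] [0.5881 0.335  0.0114]
```

View pics/top.png

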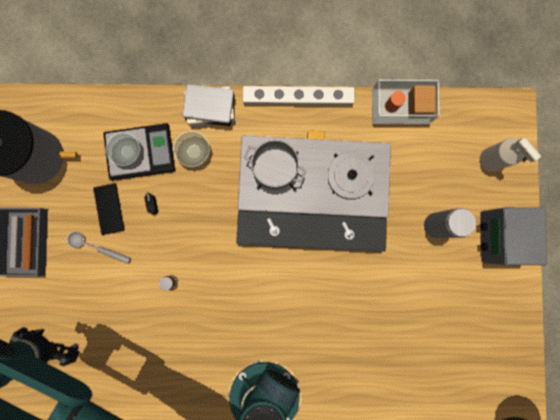

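View pics/scene.png

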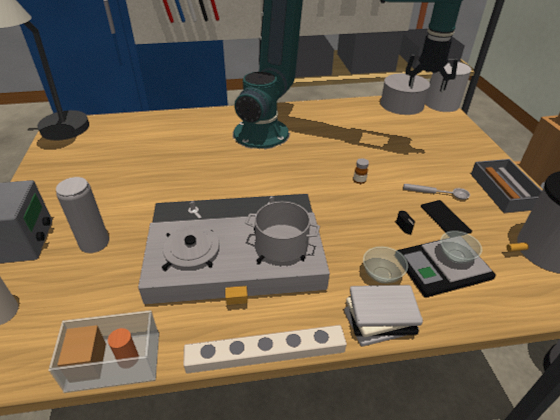

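The top picture shows the pot on the left burner (275,167), the lid on the right one and the knob at (152,203) with its nose away from the robot. The left stem is at about (272,222), with its tongue toward the robot. The scene picture agrees. Next I'll bring the wrist camera over the knob.

```bash
cat >> h.py <<'E'
def rel(target):
    o=bot.get_obs(); R=np.array(o['ee_rot']).reshape(3,3)
    return R.T@(np.array(target)-np.array(o['eef_pos']))
E
python3 - <<'E'
from h import *
np.set_printoptions(precision=4,suppress=True)
o=bot.get_obs(); print(o['ee_rot'],o['clock'],o['contact_force'],o['joint_pos'])
c=shot('wrist'); print(c['hand_eye'],c['vfov'],c['cx'],c['cy'])
print(rel([.545,.335,.2]))
t=shot('top')
m=bot.outline_of('top','knob_center')
for k in m[:2]:
    ys,xs=np.nonzero(k['pixels']); print(k['confidence'],len(ys),xs.mean(),ys.mean(), [at_z(t,y,x,.038)[:2] for y,x in cv2.boxPoints(cv2.minAreaRect(np.c_[ys,xs].astype(np.float32)))])
E
```

```text
[[-0.918   0.3966  0.    ]
 [ 0.3966  0.918   0.0001]
 [ 0.      0.0001 -1.    ]] 1.45 [-0.4595 -0.5114  0.1873] [ 1.0599  0.0872  1.3707  0.      1.6836 -0.1031]
[[-0.0001  0.9469  0.3215  0.0832]
 [ 1.      0.0001 -0.0001 -0.0006]
 [-0.0001  0.3215 -0.9469 -0.1429]
 [ 0.      0.      0.      1.    ]] 65.70646984690485 276.2035904764022 207.54004373992734
[-0.3674 -0.0263  0.0313]
0.64 246 150.3658536585366 203.5569105691057 [array([0.6029, 0.3584]), array([0.5404, 0.3571]), array([0.5405, 0.3187]), array([0.603, 0.32 ])]
```

>>> move_arm:
  moves:
    - [-0.06, -0.004, 0.005, 0, 0, 0, 0.085]
    - [-0.12, -0.008, 0.01, 0, 0, 0, 0.085]
    - [-0.18, -0.012, 0.015, 0, 0, 0, 0.085]
    - [-0.24, -0.018, 0.02, 0, 0, 0, 0.085]
    - [-0.3, -0.022, 0.025, 0, 0, 0, 0.085]
    - [-0.35, -0.026, 0.03, 0, 0, 0, 0.085]
    - [-0.367, -0.026, 0.031, 0, 0, 0, 0.085]
    - [-0.367, -0.026, 0.031, 0, 0, 0, 0.085]
    - [-0.367, -0.026, 0.031, 0, 0, 0, 0.085]
  squeeze: 40

```text
clock: 2.72
eef_pos: [0.5436, 0.3366, 0.2007]
ee_rot: [[-0.919, 0.395, -0.0], [0.395, 0.919, 0.001], [0.001, 0.001, -1.0]]
contact_force: [0.3, 0.3, 1.0]
grip_width: 0.085
grip_force: 0.0
```

```bash
python3 - <<'E'
from h import *
np.set_printoptions(precision=4,suppress=True)
c=shot('wrist','w1.png'); print(c['o']['eef_pos'])
for n,z in [('knob_center',.038),('knob_nose',.019),('knob_nose',.038)]:
    for r in bot.landmark_of('wrist',n)[:2]: print(n,round(r['confidence'],2),r['at'],at_z(c,*r['at'],z),at_depth(c,*r['at']))
for k in bot.outline_of('wrist','knob_center')[:1]:
    ys,xs=np.nonzero(k['pixels'])
    P=np.array([at_depth(c,y,x) for y,x in zip(ys,xs)])
    T=P[abs(P[:,2]-np.percentile(P[:,2],90))<.004]
    print(k['confidence'],len(P),len(T),T.mean(0)); 
    (cx,cy),wh,a=cv2.minAreaRect(T[:,:2].astype(np.float32)*1000); print(cx,cy,wh,a); print(cv2.boxPoints(((cx,cy),wh,a)))
    np.save('T.npy',T)
E
```

```text
[0.5436 0.3366 0.2007]
knob_center 0.7 [209.9, 293.8] [0.5715 0.3432 0.038 ] [0.5711 0.3433 0.039 ]
knob_nose 0.61 [229.4, 312.2] [0.6066 0.3515 0.019 ] [0.5983 0.3526 0.0383]
knob_nose 0.61 [229.4, 312.2] [0.5984 0.3526 0.038 ] [0.5983 0.3526 0.0383]
0.9 1742 1399 [0.5736 0.3434 0.0382]
576.0482788085938 343.82110595703125 (65.06305694580078, 26.12391471862793) 13.027565002441406
[[541.4097 349.2136]
 [547.2985 323.7621]
 [610.6869 338.4286]
 [604.7981 363.8801]]
```

View pics/w1.png

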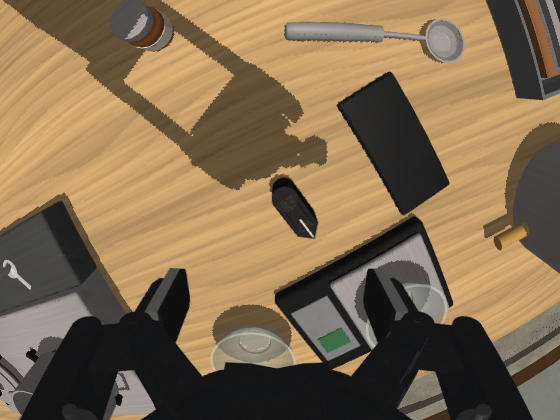

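The wrist picture shows the knob at (294,208), nose toward (313,237), with free room for the fingers on both sides. Its outline measures 65 x 26 mm, centred at (0.576, 0.344), nose at 13°.

>>> move_arm:
  moves:
    - [-0.013, 0.01, 0.03, 0, 0, -0.16, 0.06]
    - [-0.025, 0.02, 0.07, 0, 0, -0.32, 0.06]
    - [-0.026, 0.02, 0.1, 0, 0, -0.48, 0.06]
    - [-0.026, 0.02, 0.12, 0, 0, -0.634, 0.06]
    - [-0.026, 0.02, 0.12, 0, 0, -0.634, 0.06]
    - [-0.026, 0.02, 0.12, 0, 0, -0.634, 0.06]
    - [-0.026, 0.02, 0.12, 0, 0, -0.634, 0.06]

```text
clock: 3.85
eef_pos: [0.5773, 0.3442, 0.0825]
ee_rot: [[-0.975, -0.223, 0.003], [-0.223, 0.975, 0.002], [-0.003, 0.001, -1.0]]
contact_force: [0.5, -0.6, 0.4]
grip_width: 0.0597
grip_force: 0.0
```

```bash
cat >> h.py <<'E'
def outline(cam,c,name='knob_center',tol=.004):
    k=bot.outline_of(cam,name)[0]
    ys,xs=np.nonzero(k['pixels'])
    P=np.array([at_depth(c,y,x) for y,x in zip(ys,xs)])
    T=P[abs(P[:,2]-np.percentile(P[:,2],90))<tol]
    (cx,cy),wh,a=cv2.minAreaRect(T[:,:2].astype(np.float32)*1000)
    print(name,round(k['confidence'],2),len(P),len(T),'c',cx,cy,'wh',wh,'a',a,'z',T[:,2].mean())
    return np.array([cx,cy])/1000,P,T
E
python3 - <<'E'
from h import *
np.set_printoptions(precision=4,suppress=True)
c=shot('wrist','w2.png'); print(c['o']['eef_pos'])
xy,_,_=outline('wrist',c)
print(rel([*xy,.007]))
E
```

```text
[0.5773 0.3442 0.0825]
knob_center 0.97 3973 3470 c 575.988525390625 343.60009765625 wh (65.84607696533203, 26.053573608398438) a 12.67713737487793 z 0.038331824998476434
[ 0.0014 -0.0001  0.0749]
```

>>> move_arm:
  moves:
    - [0.001, 0, 0.04, 0, 0, 0, 0.06]
    - [0.001, 0, 0.065, 0, 0, 0, 0.06]
    - [0.001, 0, 0.074, 0, 0, 0, 0.06]
    - [0.001, 0, 0.074, 0, 0, 0, 0.06]
    - [0.001, 0, 0.074, 0, 0, 0, 0.0]
    - [0.001, 0, 0.074, 0, 0, 0, 0.0]
    - [0.001, 0, 0.074, 0, 0, 0, 0.0]
    - [0.001, 0, 0.074, 0, 0, 0, 0.0]
    - [0.001, 0, 0.074, 0, 0, 0, 0.0]
    - [0.001, 0, 0.074, 0, 0, 0, 0.0]
  squeeze: 60

```text
clock: 5.2
eef_pos: [0.5768, 0.3439, 0.0083]
ee_rot: [[-0.975, -0.224, 0.003], [-0.224, 0.975, 0.002], [-0.004, 0.001, -1.0]]
contact_force: [1.0, 0.6, 5.8]
grip_width: 0.0249
grip_force: 59.6
```

>>> move_arm:
  moves:
    - [0.001, 0, -0.04, 0, 0, 0, 0]
    - [0.001, 0, -0.1, 0, 0, 0.18, 0]
    - [0.001, 0, -0.16, 0, 0, 0.36, 0]
    - [0.02, -0.034, -0.21, 0, 0, 0.54, 0]
    - [0.04, -0.068, -0.24, 0, 0, 0.72, 0]
    - [0.06, -0.102, -0.245, 0, 0, 0.9, 0]
    - [0.08, -0.136, -0.245, 0, 0, 1.08, 0]
    - [0.1, -0.17, -0.245, 0, 0, 1.26, 0]
    - [0.12, -0.204, -0.245, 0, 0, 1.44, 0]
    - [0.14, -0.238, -0.245, 0, 0, 1.62, 0]
    - [0.16, -0.272, -0.245, 0, 0, 1.8, 0]
    - [0.18, -0.306, -0.245, 0, 0, 1.98, 0]
    - [0.193, -0.34, -0.245, 0, 0, 2.16, 0]
    - [0.193, -0.34, -0.245, 0, 0, 2.34, 0]
    - [0.193, -0.34, -0.245, 0, 0, 2.52, 0]
    - [0.193, -0.34, -0.245, 0, 0, 2.7, 0]
    - [0.193, -0.34, -0.245, 0, 0, 2.88, 0]
    - [0.193, -0.34, -0.245, 0, 0, 3.06, 0]
    - [0.193, -0.34, -0.245, 0, 0, 3.06, 0]
    - [0.193, -0.34, -0.245, 0, 0, 3.06, 0]

```text
clock: 7.7
eef_pos: [0.4635, -0.0312, 0.251]
ee_rot: [[0.952, 0.305, -0.001], [0.305, -0.952, 0.0], [-0.001, -0.0, -1.0]]
contact_force: [0.1, -0.4, -0.5]
grip_width: 0.0252
grip_force: 59.1
```

```bash
python3 - <<'E'
from h import *
np.set_printoptions(precision=4,suppress=True)
c=shot('wrist','w3.png'); print(c['o']['eef_pos'],c['o']['ee_rot'],c['o']['grip_width'])
for n,z in [('stem_left_tip',.088),('stem_left_mark',.088),('stem_right_tip',.088),('stem_right_mark',.088),('pot_base',.09),('knob_center',.3)]:
    for r in bot.landmark_of('wrist',n)[:2]: print(n,round(r['confidence'],2),r['at'],at_z(c,*r['at'],z),at_depth(c,*r['at']))
E
```

```text
[ 0.4635 -0.0312  0.251 ] [[ 0.9522  0.3053 -0.0007]
 [ 0.3053 -0.9522  0.0002]
 [-0.0006 -0.0004 -1.    ]] 0.025246923970883735
stem_left_tip 0.68 [155.9, 280.9] [ 0.4935 -0.0264  0.088 ] [ 0.4924 -0.0268  0.0814]
knob_center 0.95 [283.6, 275.9] [ 0.4856 -0.0242  0.3   ] [ 0.4743 -0.0278  0.2812]
```

View pics/w3.png

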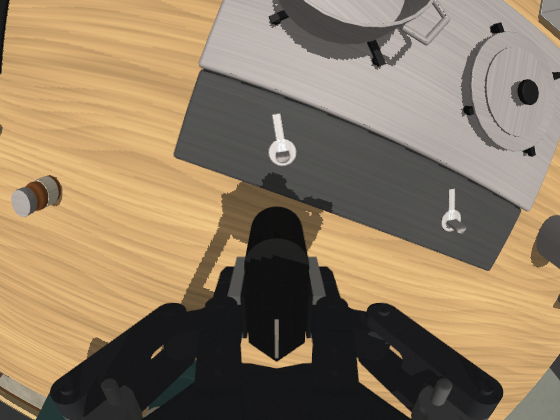

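The wrist picture shows the stem at (281,153) and its tongue running up to (277,115), which is toward the pot. So the nose has to point to the pot side. I'll measure the stem's axis and the tongue from depth.

```bash
python3 - <<'E'
from h import *
np.set_printoptions(precision=4,suppress=True)
c=shot('wrist'); o=c['o']
R0,C0=100,235
pts=[];br=[]
for r in range(100,185):
    for q in range(250,315):
        if c['z_map'][r,q]>0: pts.append(at_depth(c,r,q)); br.append((int(c['color'][r,q].min()),r,q))
P=np.array(pts);B=np.array(br)
tip=(P[:,2]>.082)&(P[:,2]<.095); print('tip',tip.sum(),P[tip].mean(0),np.median(P[tip],0),P[tip].min(0),P[tip].max(0))
ring=(B[:,0]>110)&(P[:,2]<.07); print(ring.sum(),np.median(P[ring][:,2]))
Q=np.array([at_z(c,r,q,.0615) for (_,r,q) in B[ring]])
s=np.median(P[tip],0)[:2]
far=Q[np.linalg.norm(Q[:,:2]-s,axis=1)>.017][:,:2]
print(len(far),cv2.minAreaRect((far*1000).astype(np.float32)))
vx,vy,x0,y0=cv2.fitLine((far*1000).astype(np.float32),cv2.DIST_L2,0,.01,.01).ravel(); print('dir',np.degrees(np.arctan2(vy,vx)),x0,y0)
print('perp offset of tip from line mm',(s[0]*1000-x0)*-vy+(s[1]*1000-y0)*vx, 'range',np.linalg.norm(far-s,axis=1).max())
im=cv2.resize(c['color'][95:190,230:330,::-1],None,fx=6,fy=6,interpolation=cv2.INTER_CUBIC); cv2.imwrite('pics/crop.png',im)
# held knob top
k=bot.outline_of('wrist','knob_center')[0]; ys,xs=np.nonzero(k['pixels'])
K=np.array([at_depth(c,y,x) for y,x in zip(ys,xs)]); R=o['ee_rot']; K=(K-o['eef_pos'])@R
print('knob tool', np.percentile(K,[2,50,98],axis=0)); 
zt=np.median(K[:,2][K[:,2]<np.percentile(K[:,2],60)]); T=K[abs(K[:,2]-zt)<.003]; print(zt,len(T),cv2.minAreaRect((T[:,:2]*1000).astype(np.float32)))
E
```

```text
tip 90 [ 0.4921 -0.029   0.0877] [ 0.492  -0.0292  0.0879] [ 0.4875 -0.0345  0.0825] [ 0.4972 -0.0222  0.0899]
697 0.06175466889860903
220 ((518.311279296875, -15.224653244018555), (25.51233673095703, 9.117982864379883), 26.453824996948242)
dir 26.742477 518.2142 -15.268862
perp offset of tip from line mm -0.6188171303239027 range 0.04271540354776736
knob tool [[-0.0287 -0.012  -0.0312]
 [ 0.0121  0.0001 -0.0299]
 [ 0.0317  0.0123  0.0044]]
-0.03023536186886044 6682 ((-0.7449760437011719, 0.1575298309326172), (26.13152503967285, 65.89169311523438), 89.63725280761719)
```

View pics/crop.png

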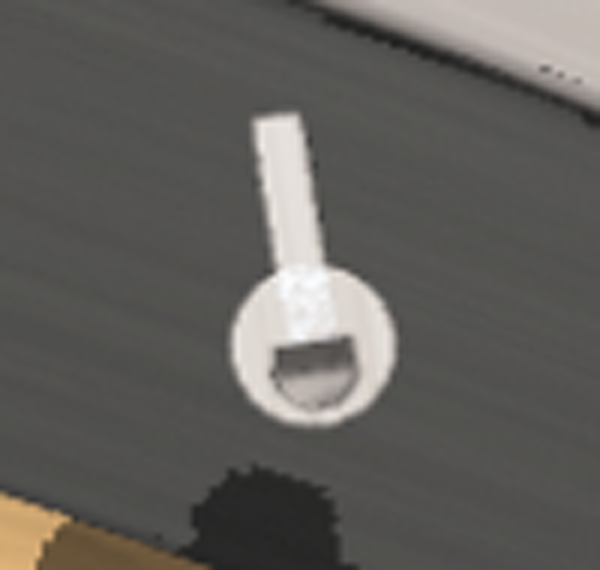

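The crop shows the D-shaped stem in its white washer, flat toward the tongue, whose direction is 26.7°. The axis is at about (0.494, -0.028). I'll turn the knob back so the nose points at 27°.

>>> move_arm:
  moves:
    - [0.01, 0, 0, 0, 0, -0.18, 0]
    - [0.02, 0, 0.01, 0, 0, -0.36, 0]
    - [0.03, 0, 0.02, 0, 0, -0.54, 0]
    - [0.04, 0, 0.03, 0, 0, -0.72, 0]
    - [0.05, 0, 0.04, 0, 0, -0.9, 0]
    - [0.06, 0, 0.05, 0, 0, -1.08, 0]
    - [0.07, 0, 0.055, 0, 0, -1.26, 0]
    - [0.08, 0, 0.06, 0, 0, -1.44, 0]
    - [0.0845, 0, 0.06, 0, 0, -1.62, 0]
    - [0.0845, 0, 0.06, 0, 0, -1.8, 0]

```text
clock: 9.4
eef_pos: [0.5445, -0.0056, 0.1909]
ee_rot: [[-0.517, 0.856, -0.001], [0.856, 0.517, 0.0], [0.0, -0.0, -1.0]]
contact_force: [0.5, 0.6, -1.0]
grip_width: 0.0251
grip_force: 59.1
```

>>> move_arm:
  moves:
    - [0, 0, 0, 0, 0, -0.18, 0]
    - [0, 0, 0, 0, 0, -0.36, 0]
    - [0, 0, 0, 0, 0, -0.54, 0]
    - [0, 0, 0, 0, 0, -0.72, 0]
    - [0, 0, 0, 0, 0, -0.9, 0]
    - [0, 0, 0, 0, 0, -1.08, 0]
    - [0, 0, 0, 0, 0, -1.26, 0]
    - [0, 0, 0, 0, 0, -1.44, 0]
    - [0, 0, 0, 0, 0, -1.497, 0]
    - [0, 0, 0, 0, 0, -1.497, 0]
    - [0, 0, 0, 0, 0, -1.497, 0]

```text
clock: 10.78
eef_pos: [0.5443, -0.0057, 0.1913]
ee_rot: [[-0.895, -0.446, -0.0], [-0.446, 0.895, 0.0], [-0.0, 0.0, -1.0]]
contact_force: [-0.2, -0.4, -1.0]
grip_width: 0.0254
grip_force: 59.1
```

```bash
cat > m.py <<'E'
from h import *
from scipy.optimize import least_squares
np.set_printoptions(precision=4,suppress=True)
c=shot('wrist','w4.png'); o=c['o']; R=np.array(o['ee_rot']).reshape(3,3)
print(o['eef_pos'],R[:,0],'nose',np.degrees(np.arctan2(-R[1,0],-R[0,0])),o['grip_width'])
s0=np.array([.4942,-.0277])
P=[];B=[];G=[]
for r in range(420):
    for q in range(560):
        if c['z_map'][r,q]<=0: continue
        p=at_z(c,r,q,.0615)
        if np.linalg.norm(p[:2]-s0)<.06:
            P.append(at_depth(c,r,q));B.append(c['color'][r,q].min());G.append(p)
P=np.array(P);B=np.array(B);G=np.array(G)
tip=(P[:,2]>.083)&(P[:,2]<.094)&(np.linalg.norm(P[:,:2]-s0,axis=1)<.02)
T=P[tip&(abs(P[:,2]-.088)<.0025)][:,:2]; print('tip',len(T),T.mean(0),'rect',cv2.minAreaRect((T*1000).astype(np.float32)))
ring=(B>110)&(abs(P[:,2]-.0615)<.006)
Q=G[ring][:,:2]; far=Q[np.linalg.norm(Q-s0,axis=1)>.017]
vx,vy,x0,y0=cv2.fitLine((far*1000).astype(np.float32),cv2.DIST_L2,0,.01,.01).ravel()
if vx<0: vx,vy=-vx,-vy
d=np.array([vx,vy]);n=np.array([-vy,vx]);L0=np.array([x0,y0])/1000
print('tongue',len(far),np.degrees(np.arctan2(vy,vx)),'end',((far-s0)@d).max())
print('axis perp rel s0: line',(L0-s0)@n*1e3,'tip mid',((T-s0)@n).min()*1e3,((T-s0)@n).max()*1e3,'tip along',((T-s0)@d).min()*1e3,((T-s0)@d).max()*1e3)
D=Q[np.linalg.norm(Q-s0,axis=1)<.017]; print('washer along',((D-s0)@d).min()*1e3,((D-s0)@d).max()*1e3,'perp',((D-s0)@n).min()*1e3,((D-s0)@n).max()*1e3)
k=bot.outline_of('wrist','knob_center')[0]; ys,xs=np.nonzero(k['pixels'])
K=(np.array([at_depth(c,y,x) for y,x in zip(ys,xs)])-o['eef_pos'])@R
zt=np.median(K[:,2][K[:,2]<np.percentile(K[:,2],60)]); T=K[abs(K[:,2]-zt)<.003]; print('knob',zt,len(T),cv2.minAreaRect((T[:,:2]*1000).astype(np.float32)))
E
python3 m.py
```

```text
[ 0.5443 -0.0057  0.1913] [-0.895  -0.4462 -0.    ] nose 26.497265356873893 0.025438769403245316
tip 139 [ 0.4913 -0.029 ] rect ((491.1374206542969, -28.94632911682129), (7.035615921020508, 13.746370315551758), 26.501237869262695)
tongue 202 26.645851 end 0.038660385304721816
axis perp rel s0: line 0.09775982434963734 tip mid -6.6186838041583975 7.123792647438911 tip along -6.8160682159546315 0.23693717666665556
washer along -13.824075910941596 16.779049231867315 perp -12.886313669412782 13.116856588134139
knob -0.030233643854326153 6636 ((0.5374870300292969, -0.3031015396118164), (65.78327178955078, 26.33772087097168), 0.32986098527908325)
```

View pics/w4.png

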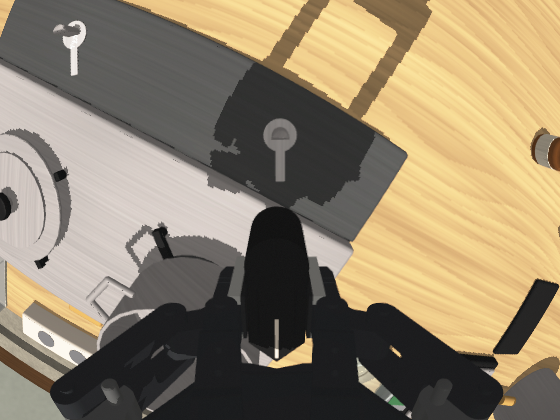

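The picture shows the stem at (280,132) and the tongue running down toward the pot, in line with the knob. The tip, washer and tongue agree on an axis at (0.4934, -0.0279). I'll go right above it.

>>> move_arm:
  moves:
    - [0.025, 0.001, 0.0, 0, 0, -0.005, 0]
    - [0.05, 0.0028, 0.02, 0, 0, -0.005, 0]
    - [0.055, 0.0028, 0.05, 0, 0, -0.005, 0]
    - [0.055, 0.0028, 0.075, 0, 0, -0.005, 0]
    - [0.055, 0.0028, 0.083, 0, 0, -0.005, 0]
    - [0.055, 0.0028, 0.083, 0, 0, -0.005, 0]
    - [0.055, 0.0028, 0.083, 0, 0, -0.005, 0]
    - [0.055, 0.0028, 0.083, 0, 0, -0.005, 0]

```text
clock: 11.88
eef_pos: [0.4946, -0.0278, 0.1096]
ee_rot: [[-0.892, -0.451, 0.002], [-0.451, 0.892, -0.0], [-0.002, -0.001, -1.0]]
contact_force: [-0.6, -0.5, 0.2]
grip_width: 0.0251
grip_force: 59.0
```

```bash
python3 - <<'E'
from h import *
np.set_printoptions(precision=4,suppress=True)
c=shot('wrist','w5.png'); o=c['o']; R=np.array(o['ee_rot']).reshape(3,3)
print(o['eef_pos'],np.degrees(np.arctan2(-R[1,0],-R[0,0])),rel([.4938,-.0277,.0718]))
k=bot.outline_of('wrist','knob_center')[0]; ys,xs=np.nonzero(k['pixels'])
K=(np.array([at_depth(c,y,x) for y,x in zip(ys,xs)])-o['eef_pos'])@R
zt=np.median(K[:,2][K[:,2]<np.percentile(K[:,2],60)]); T=K[abs(K[:,2]-zt)<.003]; print('knob',zt,len(T),cv2.minAreaRect((T[:,:2]*1000).astype(np.float32)),np.percentile(T[:,:2],[1,99],axis=0))
E
```

```text
[ 0.4946 -0.0278  0.1096] 26.832558996262097 [0.0006 0.0005 0.0376]
knob -0.030240959881659528 6642 ((0.5898895263671875, -0.004685401916503906), (26.160409927368164, 66.19194030761719), 89.79920196533203) [[-0.0283 -0.0124]
 [ 0.0325  0.0122]]
```

>>> move_arm:
  moves:
    - [0.0007, 0.0004, 0.006, 0, 0, 0, 0]
    - [0.0007, 0.0004, 0.01, 0, 0, 0, 0]
    - [0.0007, 0.0004, 0.013, 0, 0, 0, 0]
    - [0.0007, 0.0004, 0.015, 0, 0, 0, 0]
    - [0.0007, 0.0004, 0.017, 0, 0, 0, 0]
    - [0.0007, 0.0004, 0.018, 0, 0, 0, 0]
    - [0.0007, 0.0004, 0.018, 0, 0, 0, 0]

```text
clock: 12.85
eef_pos: [0.493, -0.0277, 0.0903]
ee_rot: [[-0.892, -0.451, 0.0], [-0.451, 0.892, 0.0], [-0.0, 0.0, -1.0]]
contact_force: [0.6, 0.3, -1.3]
grip_width: 0.0252
grip_force: 59.0
```

No push-back 5 mm below the tip, so the bore is over the stem. Continuing to home and down.

>>> move_arm:
  moves:
    - [0, 0, 0.003, 0, 0, 0, 0]
    - [0, 0, 0.006, 0, 0, 0, 0]
    - [0, 0, 0.009, 0, 0, 0, 0]
    - [0, 0, 0.011, 0, 0, 0, 0]
    - [0, 0, 0.0115, 0, 0, 0, 0]
    - [0, 0, 0.0115, 0, 0, 0, 0]
    - [0, 0, 0.0115, 0, 0, 0, 0]

```text
clock: 13.72
eef_pos: [0.4931, -0.0277, 0.0791]
ee_rot: [[-0.892, -0.451, 0.0], [-0.451, 0.892, 0.0], [-0.0, -0.0, -1.0]]
contact_force: [-0.7, 0.2, 3.4]
grip_width: 0.0252
grip_force: 59.4
```

>>> move_arm:
  moves:
    - [0, 0, 0, 0, 0, 0, 0]
    - [0, 0, 0.002, 0, 0, 0, 0]
    - [0, 0, 0.004, 0, 0, 0, 0]
    - [0, 0, 0.006, 0, 0, 0, 0]
    - [0, 0, 0.0075, 0, 0, 0, 0]
    - [0, 0, 0.0085, 0, 0, 0, 0]
    - [0, 0, 0.0085, 0, 0, 0, 0]
    - [0, 0, 0.0085, 0, 0, 0, 0]
  squeeze: 80

```text
clock: 14.72
eef_pos: [0.4932, -0.0277, 0.0721]
ee_rot: [[-0.892, -0.451, 0.001], [-0.451, 0.892, -0.0], [-0.001, -0.001, -1.0]]
contact_force: [-5.4, 1.1, 12.4]
grip_width: 0.0246
grip_force: 83.9
```

```bash
python3 - <<'E'
from h import *
np.set_printoptions(precision=4,suppress=True)
c=shot('wrist','w6.png'); o=c['o']; R=np.array(o['ee_rot']).reshape(3,3)
print(o['eef_pos'],o['contact_force'],o['grip_force'])
k=bot.outline_of('wrist','knob_center')[0]; ys,xs=np.nonzero(k['pixels'])
W=np.array([at_depth(c,y,x) for y,x in zip(ys,xs)]);K=(W-o['eef_pos'])@R
zt=np.median(K[:,2][K[:,2]<np.percentile(K[:,2],60)]); T=abs(K[:,2]-zt)<.003; print('knob tool z',zt,'top z',np.median(W[T][:,2]),cv2.minAreaRect((W[T][:,:2]*1000).astype(np.float32)))
E
```

```text
[ 0.4932 -0.0277  0.0721] [-5.4043  1.139  12.3741] 83.92618060112
knob tool z -0.03019567992497725 top z 0.10213949420252148 ((492.67999267578125, -28.189208984375), (65.82891845703125, 26.063697814941406), 26.783920288085938)
```

View pics/w6.png

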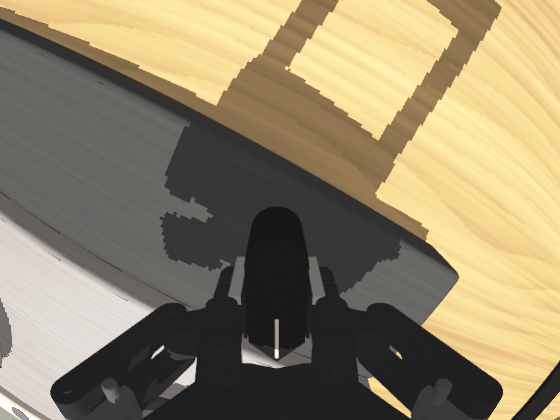

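The picture shows the knob over the ledge at (276,280), nose toward the pot. Its top is at z = 0.102, exactly the fully-down height, and the 12 N of push-back exceeds the spring's 8 N, so the stem is on its stop. Handing in.

```bash
python3 -c "
from rig import bot
print(bot.sign_off())"
```

```text
the job is handed in; nothing more can be done
None
```

The knob is fitted on the left stem (the pot's burner) with its flat matched; I handed in at about 15 s with the gripper still holding it pressed fully down, and the sign-off returned no verdict.

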